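# Scan the green flour bin's code label

### The arm

A 6-joint arm with a two-finger parallel gripper is mounted at the origin on the work surface. World frame = base frame: x ahead of the robot, y to its left, z up, the work surface at z = 0. Lengths are in m, angles in rad, forces in N, time in s.
With the tool pointing down it reaches from about 0.425 to 0.95 m from the base axis. Payload 3.5 kg.
Tool frame: the origin (TCP) lies midway between the tips of the shut fingers; the grasp point (between the pads) lies 19 mm behind it; y points along the fingers, z is the direction in which the jaws open and shut, and the axes are right-handed (so a half turn about y gives the same grasp; the last joint's range is limited). The gripper opens to 85 mm and grips with 20 to 120 N. Pads are 22 mm wide; open, the fingers measure 114 mm over their backs; the gripper's body (76 mm by 85 mm) begins 54 mm behind the grasp point. The pads swing forward as they close: fully open they stand 13 mm farther back than shut.
Start: joints at [-1.436, 0.286, 1.577, -0, 1.279, -0.15], TCP at [0.19, -0.648, 0.192] pointing down, gripper open.
Joint ranges: [-2.77, 2.77], [-0.9, 2.22], [0.21, 2.48], [-1.53, 4.67], [0.24, 2.81], [-2.84, 2.84]. Speed limits (rad/s): [2.79, 2.79, 3.14, 3.14, 3.14, 3.14].

### API

Orientations are given as [roll, pitch, yaw] about the fixed x, y, z axes, in that order (R = Rz(yaw) Ry(pitch) Rx(roll)).
In Python, from plant import robot gives the robot as it stands. Calls block until the motion is done:
- robot.reach(position, orientation): joint-space move of the TCP to a pose.
- robot.move_l(position, rot=None, max_speed=0.15, contact_N=None): straight line of the TCP; rot=None keeps the orientation; max_speed is the mean speed in m/s. With contact_N (N) it stops when the force on the tool has changed by that much, and returns True; else False.
- robot.movej(angles): joint-space move.
- robot.move_gripper(opening): opening from 0.0 (shut) to 1.0 (fully open); the grip force is fixed at half the most; returns when the fingers have stopped.
- robot.wait(seconds).
- robot.ik(position, orientation): joint angles nearest the present ones, or None.
- robot.get_state(): the state.
- robot.read_camera(name): name is "scene" or "top" or "wrist"; returns (picture, depth): 400x640x3 uint8, red, green, blue; 400x640 float32, m along the optical axis (not along the pixel's ray), 0 where there is no reading.
- robot.get_calibration(name): a dict with "fx", "fy", "cx", "cy" (pixels), "origin" and "orientation" of the camera in the world. Camera axes: x right, y up, looking along -z (the intrinsics and any distortion apply to the point x, -y, -z); pixel columns grow to the right and rows downward; lengths in m; the calibration is good to about 2 mm. A picture is of the moment at which its call begins: read the wrist's pose just before it. get_calibration takes no time and is no camera call; for the wrist camera it gives the pose at the moment of the call.
A pose or a line that the arm cannot do raises robot.Unreachable and nothing moves.
- robot.finish_job(): hands the job in, once; it reports no verdict.
The state is a dict: "time_s": time; "qpos": joint angles; "qvel": joint speeds; "tau": joint torques, N m; "tool_pos": TCP position; "ee_rot": TCP orientation; "ft_force": force on the tool from outside, world axes, zero at the start; "torque": the same for the moment, N m; "finger_gap": opening from 0.0 (shut) to 1.0 (fully open).
Only numpy, scipy, OpenCV 4.12 (cv2) and the standard library are available. Lean on these libraries where they do the work, as an engineer would, in place of code of your own. Each camera call takes 0.05 s, during which the arm holds its last target.

### The job

Pick up the code scanner from its grey charging pad and scan the bar-code label on the green-lidded bin: point the nose at the middle of the label, square to its sloping face, from about 8 cm away, and hold it steady for two seconds. Then set the scanner down upright on the middle of its pad again, without dropping it, and let go. Do not scan the other two bins, and leave the other things on the table where they are.

Things in the scene. Friction and masses are not known exactly. Their poses are not given: they have to be found in the camera images.
- scanner: Code reader standing nose down on its pad, 142 mm tall, about 0.25 kg. Black round nose hood, 64 mm wide at the mouth, below; orange 40 x 40 mm square grip (sides face its x and y) from 45 to 140 mm height: hold it 25 mm below its top. Origin at the centre of the nose mouth (underside); z runs from nose up through the grip. It reads straight out of the nose, along its -z; turn about z is free.
- pad: Round flat grey charging pad fixed to the table, 110 mm across, 6 mm thick; origin at the centre of its underside (table height), z up. The scanner stands on its top face.
- green_label: Black and white bar-code label, 80 mm across by 56 mm up the slope, on the sloping lid of the green-lidded bin. Origin at the centre of its face; z is the outward normal of the face (up and towards the robot's side, 35 degrees from vertical), x points up the slope, y level along the label.
- red_label: Black and white bar-code label, 80 mm across by 56 mm up the slope, on the sloping lid of the red-lidded bin. Origin at the centre of its face; z is the outward normal of the face (up and towards the robot's side, 35 degrees from vertical), x points up the slope, y level along the label.
- blue_label: Black and white bar-code label, 80 mm across by 56 mm up the slope, on the sloping lid of the blue-lidded bin. Origin at the centre of its face; z is the outward normal of the face (up and towards the robot's side, 35 degrees from vertical), x points up the slope, y level along the label.
- green_bin: Cream bin with a green sloping lid, fixed; 136 mm wide (y), 140 mm deep (x), 70 mm high at its low front (-x), 168 mm at its back. Origin at the centre of its underside; label centre at (0, 0, 0.120) in its frame. The three bins stand in a row beyond the pad, in any order, each turned up to 12 degrees.
- red_bin: Cream bin with a red sloping lid, fixed; 136 mm wide (y), 140 mm deep (x), 70 mm high at its low front (-x), 168 mm at its back. Origin at the centre of its underside; label centre at (0, 0, 0.120) in its frame. The three bins stand in a row beyond the pad, in any order, each turned up to 12 degrees.
- blue_bin: Cream bin with a blue sloping lid, fixed; 136 mm wide (y), 140 mm deep (x), 70 mm high at its low front (-x), 168 mm at its back. Origin at the centre of its underside; label centre at (0, 0, 0.120) in its frame. The three bins stand in a row beyond the pad, in any order, each turned up to 12 degrees.
- cutter: pasta cutting wheel lying on the table beside the pad: wooden handle and 38 mm metal wheel, 130 mm long, 26 mm high; origin under its middle, x along it towards the wheel
- jar: open glass jar, 96 mm across, 150 mm high, on the left; origin at its base
- salt: white salt pot with a blue cap, 72 mm across, 100 mm high, on the right; origin at its base
- mug: blue mug, 80 mm across, 90 mm high, on the right; origin at its base
There are look-alikes about, which are no part of the job. Of the things like the pad, leave any that is purple; of the rest the smaller one is meant. What is shaped like the scanner but yellow is not meant.

How it is judged:
By the outcome, as a careful person would: the job done as asked, in the order asked, and still so for the second after the job is handed in, with the robot touching nothing.
It also fails if it takes over 42 s, if anything falls off the work surface, if the arm or the gripper's body presses on something with over 40 N, if the wrist force passes 120 N, or if a joint passes its speed limit or range.

## Working session

There is one attempt and no reset: what is moved stays moved. The work goes in short steps, each a Python script; the robot and the scene stay as the last script left them, time stands still between calls to the robot, and variables do not carry over. Pictures are saved under pics/ and viewed, and the job is handed in when it is done.

```bash
mkdir -p pics; ls
python3 - <<'E'
from plant import robot
import cv2,numpy as np
for n in("scene","top"):
    p,d=robot.read_camera(n); c=robot.get_calibration(n); print(n,c)
    cv2.imwrite(f"pics/{n}0.png",p[:,:,::-1]); np.savez(f"{n}0.npz",p=p,d=d)
print(robot.get_state())
E
```

```text
pics
scene {'fx': 406.5226163463032, 'fy': 406.5226163463032, 'cx': 320.2399290425292, 'cy': 198.41192172101248, 'origin': array([ 0.99840296, -0.38778408,  0.9778707 ]), 'orientation': array([0.63726707, 0.00797892, 0.95482404])}
top {'fx': 512.8859866915979, 'fy': 512.8859866915979, 'cx': 322.17579167514765, 'cy': 202.20404847008004, 'origin': array([ 0.12331674, -0.01327127,  1.67858006]), 'orientation': array([ 0.19802675,  0.00278969, -1.56416466])}
{'time_s': 0.1, 'qpos': array([-1.43600556e+00,  2.87128832e-01,  1.57803019e+00,  2.14093714e-05,
        1.27858316e+00, -1.50010890e-01]), 'qvel': array([-0.00098864, -0.00427381, -0.00448666, -0.00130512,  0.00080252,
       -0.00041535]), 'tau': array([ 8.81281157e-04, -4.07296085e+01, -2.93699688e+01, -1.59693591e-04,
        3.42800085e-03,  4.84973853e-06]), 'tool_pos': array([ 0.18958846, -0.64712713,  0.19035129]), 'ee_rot': array([-1.57291865e+00,  3.41502526e-04, -2.85679755e+00]), 'ft_force': array([ 0.43006206,  0.40529909, -1.4268917 ]), 'torque': array([-0.03229293, -0.0199475 ,  0.01247912]), 'finger_gap': 1.000825119905995}
```

View pics/scene0.png

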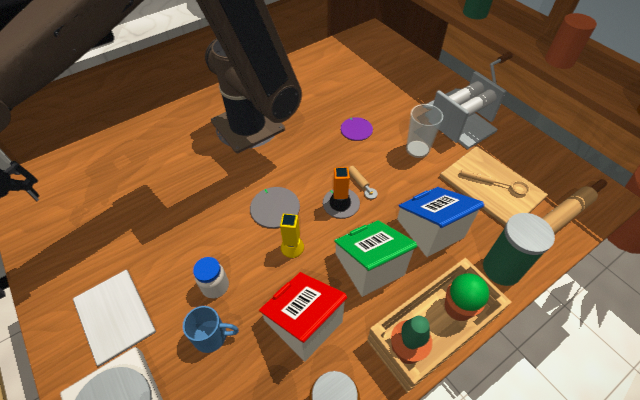

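View pics/top0.png

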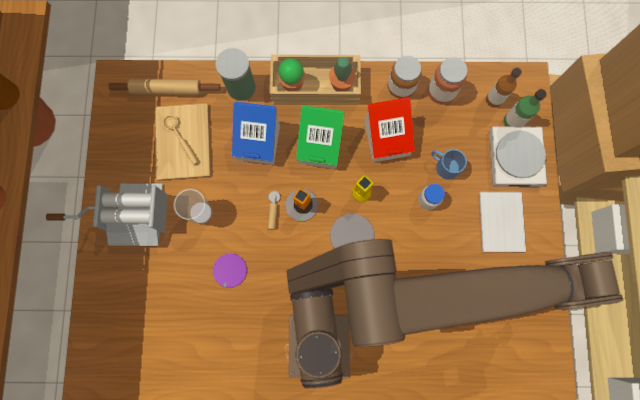

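The scanner is orange and stands on the smaller grey pad: top (301,204), scene (341,190). The green bin is the middle one: top (320,135), scene (375,245). The decoys are the yellow scanner at top (363,188), the larger grey pad at top (352,235) and the purple disc. Next I'll measure.

```bash
cat > h.py <<'E'
import numpy as np,cv2
from scipy.spatial.transform import Rotation as Ro
def RR(o): return Ro.from_euler('xyz',o).as_matrix()
def ray(c,u,v):
    u=np.asarray(u,float);v=np.asarray(v,float)
    d=np.stack([(u-c['cx'])/c['fx'],-(v-c['cy'])/c['fy'],-np.ones_like(u)],-1)
    return d@RR(c['orientation']).T
def pts(c,u,v,z): return np.asarray(c['origin'])+ray(c,u,v)*np.asarray(z)[...,None]
def onz(c,u,v,h):
    r=ray(c,u,v);o=np.asarray(c['origin']);return o+r*((h-o[2])/r[...,2])[...,None]
def cloud(c,d):
    v,u=np.mgrid[:d.shape[0],:d.shape[1]];return pts(c,u,v,d)
def proj(c,P):
    q=(np.asarray(P)-c['origin'])@RR(c['orientation'])
    return np.stack([c['cx']+c['fx']*q[...,0]/-q[...,2],c['cy']-c['fy']*q[...,1]/-q[...,2]],-1)
E
python3 - <<'E'
from h import *
from plant import robot
for n,big in(("top",None),("scene",None)):
    f=np.load(n+"0.npz");p,d=f['p'],f['d'];c=robot.get_calibration(n);P=cloud(c,d)
    hsv=cv2.cvtColor(p,cv2.COLOR_RGB2HSV)
    H,S,V=[hsv[...,i].astype(int) for i in range(3)]
    box=(slice(100,172),slice(295,348)) if n=="top" else (slice(215,295),slice(330,420))
    g=np.zeros(H.shape,bool); g[box]=((abs(H-65)<15)&(S>150)&(V>60))[box]
    # lid hull
    k,l,st,ce=cv2.connectedComponentsWithStats(g.astype(np.uint8)); i=1+np.argmax(st[1:,4]); gm=l==i
    ys,xs=np.nonzero(gm); hull=cv2.convexHull(np.stack([xs,ys],1).astype(np.int32))
    inside=np.zeros(H.shape,np.uint8);cv2.fillConvexPoly(inside,hull,1)
    lab=(inside>0)&(S<90)
    k,l,st,ce=cv2.connectedComponentsWithStats(lab.astype(np.uint8)); i=1+np.argmax(st[1:,4]); lm=(l==i)
    ys,xs=np.nonzero(lm); rect=cv2.minAreaRect(np.stack([xs,ys],1).astype(np.float32))
    print(n,"label",st[i],ce[i],rect)
    for nm,m in(("lid",gm),("label",lm)):
        Q=P[cv2.erode(m.astype(np.uint8),np.ones((3,3)))>0] if nm=="lid" else P[m]
        Q=Q[np.isfinite(Q).all(1)&(Q[:,2]>.03)]
        for _ in range(3):
            m0=np.median(Q,0) if _==0 else Q.mean(0); w=np.linalg.svd(Q-Q.mean(0))[2][2] if len(Q)<20000 else 0
            w=w*np.sign(w[2]); r=(Q-Q.mean(0))@w; Q=Q[abs(r)<2.5*r.std()+1e-6]
        print(nm,len(Q),Q.mean(0),"n",w,"tilt",np.degrees(np.arccos(w[2])),"yaw",np.degrees(np.arctan2(-w[1],-w[0])),"rms",r.std())
        print(" mid of label pixel box from mask pts: min/max",Q.min(0),Q.max(0))
    box=(slice(185,220),slice(285,318)) if n=="top" else (slice(160,215),slice(325,360))
    o=np.zeros(H.shape,bool);o[box]=((H>5)&(H<18)&(S>200)&(V>90))[box]
    Q=P[o];print("orange",o.sum(),Q.mean(0),Q.min(0),Q.max(0))
    crop=p[box];cv2.imwrite(f"pics/{n}_sc.png",cv2.resize(crop[:,:,::-1],None,fx=12,fy=12,interpolation=0))
E
```

```text
top label [306 125  28  21 469] [319.38379531 134.59701493] ((319.27996826171875, 134.5399932861328), (26.16295051574707, 17.960514068603516), 8.130102157592773)
lid 1419 [0.65234942 0.00342416 0.12568149] n [0.07861693 0.99580111 0.04689921] tilt 87.3118872967177 yaw -94.51404877530294 rms 0.03923658200795783
 mid of label pixel box from mask pts: min/max [ 0.12331674 -0.06437119  0.06082042] [0.73202073 0.07352342 1.67858006]
label 460 [0.65572627 0.00361752 0.1189566 ] n [-0.5656275   0.07662935  0.82109285] tilt 34.805657191935666 yaw -7.715270849455574 rms 0.0033804696086383707
 mid of label pixel box from mask pts: min/max [ 0.62448841 -0.0396884   0.09743029] [0.68341511 0.04662031 0.14157305]
orange 103 [0.43863949 0.05404249 0.11198284] [0.42434971 0.03238663 0.00080412] [0.50805526 0.08266246 0.1518229 ]
scene label [354 231  40  21 388] [373.23195876 241.12886598] ((373.50006103515625, 241.0), (12.263676643371582, 37.87845230102539), 64.98310089111328)
lid 1332 [ 0.66996339 -0.00253522  0.12878911] n [-0.56054118  0.07877597  0.82437123] tilt 34.475204158629346 yaw -7.999703891187994 rms 0.0013568662001042162
 mid of label pixel box from mask pts: min/max [ 0.58068507 -0.07148785  0.066469  ] [0.73874998 0.07365496 0.17011808]
label 381 [0.65683852 0.00299453 0.12081419] n [-0.57381244  0.08182378  0.81488904] tilt 35.42360793271124 yaw -8.115479594768717 rms 0.0008857906484862546
 mid of label pixel box from mask pts: min/max [ 0.62659193 -0.03804396  0.09994272] [0.68451549 0.04887338 0.13834127]
orange 390 [0.46182208 0.05222997 0.10507692] [ 0.32863847  0.03208344 -0.00333922] [0.48073566 0.14641264 0.14924061]
```

Run:
```python
import cv2,numpy as np
a=cv2.imread("pics/top_sc.png");b=cv2.imread("pics/scene_sc.png")
h=max(a.shape[0],b.shape[0]);f=np.zeros((h,a.shape[1]+b.shape[1],3),np.uint8);f[:a.shape[0],:a.shape[1]]=a;f[:b.shape[0],a.shape[1]:]=b
s=min(1,600/h,800/f.shape[1]);cv2.imwrite("pics/sc2.png",cv2.resize(f,None,fx=s,fy=s));print(a.shape,b.shape,s)
```

```text
(420, 396, 3) (660, 420, 3) 0.9090909090909091
```

View pics/sc2.png

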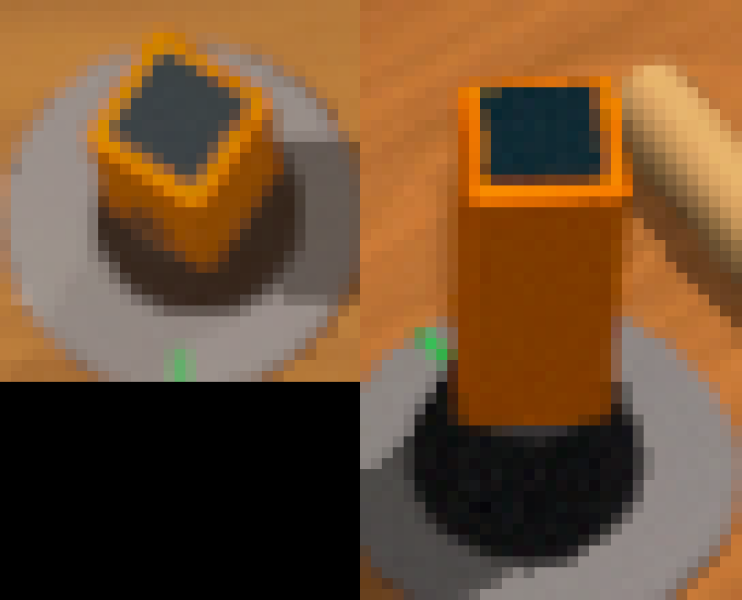

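The left crop (top camera) shows the scanner's top face with its dark screen at about top px (301,196). In the right crop (scene camera) it is at about (342,172). I'll fit the top face and the pad outline in both views.

```bash
python3 - <<'E'
from h import *
from plant import robot
P2={}
for n in("top","scene"):
    f=np.load(n+"0.npz");p=f['p'];c=robot.get_calibration(n)
    hsv=cv2.cvtColor(p,cv2.COLOR_RGB2HSV);H,S,V=[hsv[...,i].astype(int) for i in range(3)]
    (r,cc,seed)=((slice(186,206),slice(291,312),(301,196)) if n=="top" else (slice(164,180),slice(332,352),(342,172)))
    m=np.zeros(H.shape,np.uint8);m[r,cc]=(((H>85)&(H<125)&(V<110)))[r,cc]
    k,l,st,ce=cv2.connectedComponentsWithStats(m);i=l[seed[1],seed[0]];print(n,"screen",st[i],ce[i])
    ys,xs=np.nonzero(l==i)
    W=onz(c,xs,ys,.148);rect=cv2.minAreaRect((W[:,:2]*1000).astype(np.float32));print(" on plane mean",W.mean(0),"rect",rect)
    P2[n]=(np.array(c['origin']),ray(c,*ce[i]))
    # pad
    ctr=(301,204) if n=="top" else (341,203)
    w=40
    sub=(slice(ctr[1]-w,ctr[1]+w),slice(ctr[0]-w,ctr[0]+w))
    m=np.zeros(H.shape,np.uint8);m[sub]=((S<75)&(V>50)&(V<190))[sub]
    m=cv2.morphologyEx(m,cv2.MORPH_OPEN,np.ones((2,2)))
    k,l,st,ce=cv2.connectedComponentsWithStats(m)
    W0=cloud(c,f['d'])
    best=[j for j in range(1,k) if st[j,4]>60];print([(tuple(st[j]),ce[j].round(1)) for j in best])
    vis=p[sub].copy();vis[m[sub]>0]=(0,255,255);cv2.imwrite(f"pics/pad_{n}.png",cv2.resize(vis[:,:,::-1],None,fx=6,fy=6,interpolation=0))
A=np.zeros((3,3));b=np.zeros(3)
for o,r in P2.values():
    r=r/np.linalg.norm(r);M=np.eye(3)-np.outer(r,r);A+=M;b+=M@o
print("triang",np.linalg.solve(A,b))
E
python3 -c "
import cv2,numpy as np
a=cv2.imread('pics/pad_top.png');b=cv2.imread('pics/pad_scene.png');cv2.imwrite('pics/pads.png',cv2.resize(np.hstack([a,b]),(800,400)))"
```

```text
top screen [296 191  11   9  58] [300.75862069 194.98275862]
 on plane mean [0.45249586 0.05856413 0.148     ] rect ((452.4545593261719, 58.59275817871094), (23.040958404541016, 23.12271499633789), 56.26690673828125)
[((np.int32(270), np.int32(192), np.int32(11), np.int32(13), np.int32(96)), array([275. , 197.8])), ((np.int32(287), np.int32(192), np.int32(32), np.int32(30), np.int32(429)), array([301.6, 209.1])), ((np.int32(297), np.int32(192), np.int32(11), np.int32(10), np.int32(70)), array([301.9, 196.2])), ((np.int32(332), np.int32(219), np.int32(10), np.int32(26), np.int32(222)), array([337. , 232.9]))]
scene screen [336 168  11   8  74] [341.12162162 171.59459459]
 on plane mean [0.45286886 0.05854001 0.148     ] rect ((452.3404846191406, 58.45204162597656), (26.268260955810547, 24.4500789642334), 54.32640838623047)
[((np.int32(324), np.int32(191), np.int32(37), np.int32(28), np.int32(478)), array([342.8, 206.6]))]
triang [0.45261443 0.05865204 0.14761561]
```

View pics/pads.png

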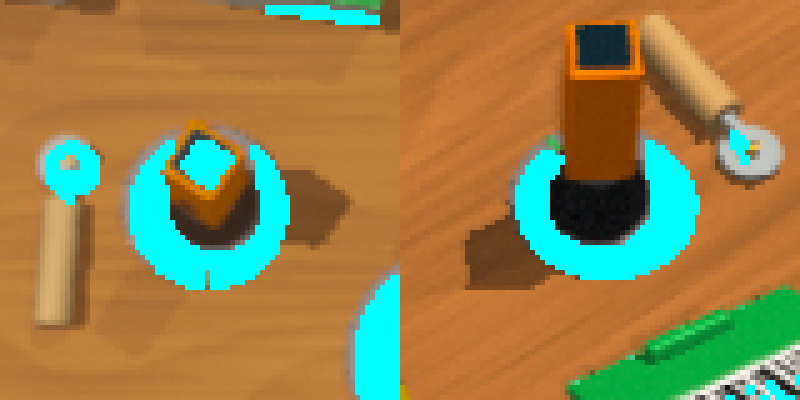

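Run:
```python
from h import *
from plant import robot
from scipy.optimize import least_squares
for n in("top","scene"):
    f=np.load(n+"0.npz");p=f['p'];c=robot.get_calibration(n)
    hsv=cv2.cvtColor(p,cv2.COLOR_RGB2HSV);H,S,V=[hsv[...,i].astype(int) for i in range(3)]
    ctr=(301,206) if n=="top" else (341,203)
    pts_=[]
    for a in np.arange(0,2*np.pi,.05):
        # march from outside in along world rays
        q=[np.array([.4525+r*np.cos(a),.0585+r*np.sin(a),.006]) for r in np.arange(.075,.040,-.0005)]
        uv=proj(c,np.array(q)); sv=cv2.remap(S.astype(np.float32),uv[:,0].astype(np.float32),uv[:,1].astype(np.float32),cv2.INTER_LINEAR).ravel()
        hv=cv2.remap(V.astype(np.float32),uv[:,0].astype(np.float32),uv[:,1].astype(np.float32),cv2.INTER_LINEAR).ravel()
        if sv[0]<120: continue
        i=np.argmax(sv<(sv[0]+50)/2)
        if i>0 and hv[min(i+8,69)]>50: pts_.append(q[i][:2])
    X=np.array(pts_)
    s=least_squares(lambda t:np.hypot(*(X-t[:2]).T)-t[2],[.4525,.0585,.055],loss='soft_l1',f_scale=.001)
    print(n,len(X),s.x,np.abs(s.fun).mean())
# IK search
L=np.array([.656,.0033,.120]);yb=np.radians(-8);t=np.radians(35)
nrm=np.array([-np.sin(t)*np.cos(yb),-np.sin(t)*np.sin(yb),np.cos(t)])
S0=np.array([.4525,.0585]);
def ori(y,z):
    z=z-y*(z@y);z/=np.linalg.norm(z);return Ro.from_matrix(np.stack([np.cross(y,z),y,z],1)).as_euler('xyz')
for k in range(4):
    a=np.radians(-35+90*k)
    o=ori(np.array([0,0,-1.]),np.array([np.cos(a),np.sin(a),0]))
    js=[robot.ik(np.r_[S0,h],o) for h in(.101,.25,.3)]
    print("grasp",k,[None if j is None else np.round(j,2) for j in js])
for a in np.arange(0,360,15):
    u=np.cross([0,1,0],nrm);u/=np.linalg.norm(u);v=np.cross(nrm,u)
    z=np.cos(np.radians(a))*u+np.sin(np.radians(a))*v
    j=robot.ik(L+nrm*(.08+.095),ori(-nrm,z));j2=robot.ik(L+nrm*(.14+.095),ori(-nrm,z))
    print(a,None if j is None else np.round(j,2),j2 is not None)
```

```text
top 126 [0.45060525 0.06321615 0.05471285] 0.0008999719495333487
scene 109 [0.45349419 0.06276676 0.05519173] 0.0003748117237084384
grasp 0 [array([-0.09, -0.11,  2.18, -0.  ,  1.07,  0.52]), array([-0.09, -0.26,  2.02, -0.  ,  1.38,  0.52]), array([-0.09, -0.28,  1.95, -0.  ,  1.47,  0.52])]
grasp 1 [array([-0.09, -0.11,  2.18,  0.  ,  1.07, -1.05]), array([-0.09, -0.26,  2.02,  0.  ,  1.38, -1.05]), array([-0.09, -0.28,  1.95,  0.  ,  1.47, -1.05])]
grasp 2 [array([-0.09, -0.11,  2.18,  0.  ,  1.07, -2.63]), array([-0.09, -0.26,  2.02,  0.  ,  1.38, -2.63]), array([-0.09, -0.28,  1.95,  0.  ,  1.47, -2.63])]
grasp 3 [array([-0.09, -0.11,  2.18,  0.  ,  1.07,  2.09]), array([-0.09, -0.26,  2.02,  0.  ,  1.38,  2.09]), array([-0.09, -0.28,  1.95,  0.  ,  1.47,  2.09])]
0 [-0.16 -0.4   2.2   0.01  0.73 -0.14] True
15 [-0.16 -0.4   2.2   0.01  0.73 -0.4 ] True
30 [-0.16 -0.4   2.2   0.01  0.73 -0.66] True
45 [-0.16 -0.4   2.2   0.01  0.73 -0.92] True
60 [-0.16 -0.4   2.2   0.01  0.73 -1.19] True
75 [-0.16 -0.4   2.2   0.01  0.73 -1.45] True
90 [-0.16 -0.4   2.2   0.01  0.73 -1.71] True
105 [-0.16 -0.4   2.2   0.01  0.73 -1.97] True
120 [-0.16 -0.4   2.2   0.01  0.73 -2.23] True
135 [-0.16 -0.4   2.2   0.01  0.73 -2.49] True
150 [-0.16 -0.4   2.2   0.01  0.73 -2.76] True
165 None False
180 None False
195 [-0.16 -0.4   2.2   0.01  0.73  2.74] True
210 [-0.16 -0.4   2.2   0.01  0.73  2.48] True
225 [-0.16 -0.4   2.2   0.01  0.73  2.22] True
240 [-0.16 -0.4   2.2   0.01  0.73  1.96] True
255 [-0.16 -0.4   2.2   0.01  0.73  1.69] True
270 [-0.16 -0.4   2.2   0.01  0.73  1.43] True
285 [-0.16 -0.4   2.2   0.01  0.73  1.17] True
300 [-0.16 -0.4   2.2   0.01  0.73  0.91] True
315 [-0.16 -0.4   2.2   0.01  0.73  0.65] True
330 [-0.16 -0.4   2.2   0.01  0.73  0.38] True
345 [-0.16 -0.4   2.2   0.01  0.73  0.12] True
```

Every pose is reachable. The pad centre is about (0.452, 0.063) and the scanner's axis about (0.4525, 0.0585), so the scanner stands about 4 mm off-centre. I'll go above it and check with the wrist camera.

```bash
cat >> h.py <<'E'
S0=np.array([.4525,.0585]);PAD=np.array([.452,.063])
L=np.array([.656,.0033,.120]);yb=np.radians(-8);_t=np.radians(35)
nrm=np.array([-np.sin(_t)*np.cos(yb),-np.sin(_t)*np.sin(yb),np.cos(_t)])
def ori(y,z):
    z=z-y*(z@y);z/=np.linalg.norm(z);return Ro.from_matrix(np.stack([np.cross(y,z),y,z],1)).as_euler('xyz')
def gori(a=-35): a=np.radians(a);return ori(np.array([0,0,-1.]),np.array([np.cos(a),np.sin(a),0]))
E
python3 - <<'E'
from h import *
from plant import robot
p=robot.get_state()['tool_pos'];robot.move_l([p[0],p[1],.32],max_speed=.3)
robot.reach(np.r_[S0,.32],gori())
robot.wait(.3)
s=robot.get_state();print(s['time_s'],s['tool_pos'],s['qpos'])
c=robot.get_calibration("wrist");p,d=robot.read_camera("wrist");print(c)
cv2.imwrite("pics/w1.png",p[:,:,::-1]);np.savez("w1.npz",p=p,d=d,**{k:np.array(v) for k,v in c.items()})
E
```

```text
3.6333 [0.45258765 0.0582453  0.31996809] [-9.49427819e-02 -2.86134518e-01  1.91943558e+00 -4.02514287e-05
  1.50840442e+00  5.16445799e-01]
{'fx': 356.41628088914786, 'fy': 356.41628088914786, 'cx': 325.94543948625125, 'cy': 200.68631199224922, 'origin': array([0.49274659, 0.11499085, 0.50274062]), 'orientation': array([-2.77781374e-01, -1.06559630e-04, -6.11012261e-01])}
```

View pics/w1.png

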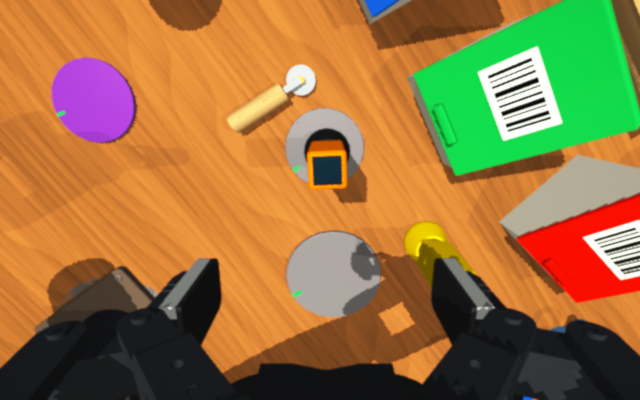

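The wrist picture shows the scanner's top at about (327,170), the pad at (325,145) and the green label at (519,93). The fingers straddle the bottom edge. I'll refine from this view.

Run:
```python
from h import *
f=np.load("w1.npz");c={k:f[k] for k in('fx','fy','cx','cy','origin','orientation')};p=f['p']
hsv=cv2.cvtColor(p,cv2.COLOR_RGB2HSV);H,S,V=[hsv[...,i].astype(int) for i in range(3)]
def comp(m,seed):
    k,l,st,ce=cv2.connectedComponentsWithStats(m.astype(np.uint8));i=l[seed[1],seed[0]];print(st[i],ce[i]);ys,xs=np.nonzero(l==i);return xs,ys
xs,ys=comp((H>85)&(H<125)&(V<120),(327,170))
W=onz(c,xs,ys,.148);print("screen",W.mean(0),cv2.minAreaRect((W[:,:2]*1000).astype(np.float32)))
# whole top face: bright orange + screen
o=(H>5)&(H<20)&(S>200)&(V>200);o[:150]=0;o[195:]=0;o[:,:300]=0;o[:,352:]=0
yy,xx=np.nonzero(o);W=onz(c,xx,yy,.146);print("rim",len(xx),cv2.minAreaRect((W[:,:2]*1000).astype(np.float32)))
# label: white-bounded hull intersect slope plane
g=((H>50)&(H<80)&(S>120));m=(S<70);m[:40]=0;m[150:]=0;m[:,:470]=0;m[:,570:]=0
m=cv2.morphologyEx(m.astype(np.uint8),cv2.MORPH_CLOSE,np.ones((5,5)))
xs,ys=comp(m,(519,93))
r=ray(c,xs,ys);Lz=r*(((L-c['origin'])@nrm)/(r@nrm))[:,None]+c['origin']
e=np.array([-np.sin(yb),np.cos(yb),0]);u=np.cross(e,nrm)
q=np.stack([(Lz-L)@u,(Lz-L)@e],1)*1000;print("label offset (up-slope, across) mm",cv2.minAreaRect(q.astype(np.float32)),q.mean(0))
# depth check
d=f['d'];Q=cloud(c,d)[ys,xs];Q=Q[d[ys,xs]>0];cc=Q.mean(0);w=np.linalg.svd(Q-cc)[2][2];w*=np.sign(w[2]);print("depth label",cc,"tilt",np.degrees(np.arccos(w[2])),"yaw",np.degrees(np.arctan2(-w[1],-w[0])))
q=proj(c,np.r_[PAD,.006]);print("pad proj",q)
m=((S<80)&(V>60)&(V<200)).astype(np.uint8);m[:95]=0;m[200:]=0;m[:,:280]=0;m[:,370:]=0
k,l,st,ce=cv2.connectedComponentsWithStats(m);i=1+np.argmax(st[1:,4]);ys,xs=np.nonzero(l==i);W=onz(c,xs,ys,.006)
print("pad",cv2.minEnclosingCircle((W[:,:2]*1000).astype(np.float32)))
```

```text
[314 157  27  27 695] [327.05755396 170.23741007]
screen [0.45399235 0.05763564 0.148     ] ((454.06817626953125, 57.770694732666016), (26.65984535217285, 26.446208953857422), 54.99064636230469)
rim 505 ((453.75958251953125, 58.047752380371094), (40.510902404785156, 39.33766555786133), 55.87556457519531)
[ 478   47   84   94 4958] [520.13432836  94.58693021]
label offset (up-slope, across) mm ((0.7341270446777344, -0.06549072265625), (57.00538635253906, 81.1120834350586), 0.06651420891284943) [2.20472665 1.01455294]
depth label [0.65785786 0.00411338 0.12142596] tilt 34.95181104693777 yaw -7.926469865000649
pad proj [323.35731409 148.36126937]
pad ((453.0638122558594, 62.823062896728516), 54.306453704833984)
```

All views agree to within about 1 mm: scanner (0.4533, 0.0581), jaw angle −34.5°, pad (0.4525, 0.0628), label yaw −8°. Now the grasp.

```bash
sed -i 's/^S0=.*/S0=np.array([.4533,.0581]);PAD=np.array([.4525,.0628])/; s/^L=np.array(\[.656,.0033,.120\])/L=np.array([.6566,.0033,.1205])/' h.py
python3 - <<'E'
from h import *
from plant import robot
robot.reach(np.r_[S0,.25],gori(-34.5))
hit=robot.move_l(np.r_[S0,.102],max_speed=.15,contact_N=8);print(hit,robot.get_state()['tool_pos'])
if not hit:
    robot.move_gripper(0.0);robot.wait(.2)
    s=robot.get_state();print(s['time_s'],s['finger_gap'],s['tool_pos'],s['ft_force'])
    robot.move_l(np.r_[s['tool_pos'][:2],.26],max_speed=.12);robot.wait(.3)
    s=robot.get_state();print(s['time_s'],s['finger_gap'],s['tool_pos'],s['ee_rot'],s['ft_force'])
    for n in("scene","wrist"):
        p,d=robot.read_camera(n);c=robot.get_calibration(n);cv2.imwrite(f"pics/{n}2.png",p[:,:,::-1]);np.savez(f"{n}2.npz",p=p,d=d,**{k:np.array(v) for k,v in c.items()})
E
python3 -c "
import cv2,numpy as np
a=cv2.imread('pics/scene2.png')[60:310,200:520];b=cv2.imread('pics/wrist2.png');cv2.imwrite('pics/c2.png',np.hstack([cv2.resize(a,(400,312)),cv2.resize(b,(400,312))]))"
```

```text
False [0.45435843 0.05802268 0.10328043]
5.9333 0.42795133965123316 [0.45422433 0.05806605 0.10312735] [-0.69776676  0.39385321  5.48874863]
7.7 0.4237862815974598 [0.4540922  0.05807826 0.25965334] [-1.57135672e+00 -3.33906151e-04 -2.17290608e+00] [ 0.64529406  0.84404327 -1.83098934]
```

View pics/c2.png

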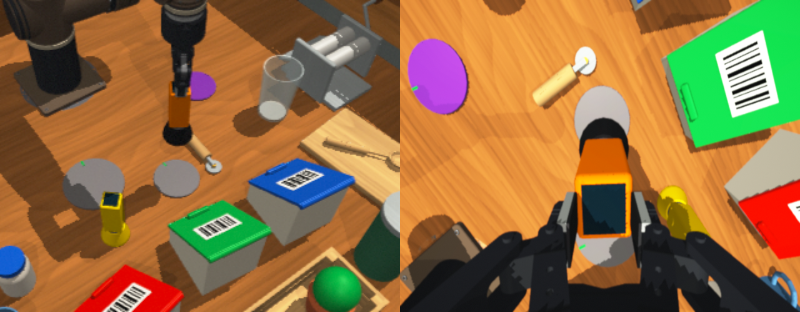

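The scanner is held, upright in the scene crop, and clear of the pad. I'll check its tilt in the hand by comparing the predicted screen centre and hood with the pictures.

Run:
```python
from h import *
for n in("wrist","scene"):
    f=np.load(n+"2.npz");c={k:f[k] for k in('fx','fy','cx','cy','origin','orientation')};p=f['p']
    hsv=cv2.cvtColor(p,cv2.COLOR_RGB2HSV);H,S,V=[hsv[...,i].astype(int) for i in range(3)]
    A=np.r_[S0,0]
    print(n,"pred top",proj(c,A+[0,0,.3045]),"pred nose ctr",proj(c,A+[0,0,.1625]))
    if n=="wrist":
        m=((H>85)&(H<125)&(V<120)&(S>60)).astype(np.uint8)
        k,l,st,ce=cv2.connectedComponentsWithStats(m);s=proj(c,A+[0,0,.3045]).astype(int);i=l[s[1],s[0]];print(st[i],ce[i])
        ys,xs=np.nonzero(l==i);W=onz(c,xs,ys,.3045);print("screen",cv2.minAreaRect((W[:,:2]*1000).astype(np.float32)))
    else:
        o=((H>3)&(H<18)&(S>200)&(V>60)).astype(np.uint8);s=proj(c,A+[0,0,.24]).astype(int)
        k,l,st,ce=cv2.connectedComponentsWithStats(o);i=l[s[1],s[0]];ys,xs=np.nonzero(l==i);print("orange axis",st[i],ce[i])
        for v in range(ys.min(),ys.max()+1,5):
            q=xs[ys==v];print(v,q.min(),q.max(),(q.min()+q.max())/2)
        P=proj(c,np.array([A+[0,0,z] for z in(.21,.24,.27,.3)]));print(P)
```

```text
wrist pred top [323.3711581 269.658257 ] pred nose ctr [324.59225594 188.92543716]
[ 291  237   69   63 4117] [326.04615011 267.58732086]
screen ((454.4029846191406, 57.896427154541016), (28.830507278442383, 28.317426681518555), 56.97972869873047)
scene pred top [343.29150913 128.78562967] pred nose ctr [341.26898282 168.20035196]
orange axis [334 125  19  37 481] [342.4968815  147.12474012]
125 335 337 336.0
130 335 351 343.0
135 335 351 343.0
140 335 352 343.5
145 334 352 343.0
150 334 351 342.5
155 335 351 343.0
160 335 350 342.5
[[341.89587789 155.98350459]
 [342.3162115  147.79209939]
 [342.75708957 139.20032656]
 [343.22005604 130.17809792]]
```

Grip confirmed: the scanner's axis is on the TCP axis within 1 mm, it is upright, and the nose is 97 mm beyond the TCP. Now the scan pose.

```bash
cat >> h.py <<'E'
NL=.0971
def scan_pose(dist,R0):
    ax=np.cross([0,0,1],nrm);ax/=np.linalg.norm(ax)
    R=Ro.from_rotvec(ax*np.arccos(nrm[2])).as_matrix()@R0
    return L+nrm*(dist+NL),Ro.from_matrix(R).as_euler('xyz')
E
python3 - <<'E'
from h import *
from plant import robot
R0=RR(gori(-34.5))
p,o=scan_pose(.15,R0);robot.move_l([.454,.058,.30],max_speed=.12)
print(robot.ik(p,o));robot.reach(p,o)
p2,o2=scan_pose(.08,R0);robot.move_l(p2,o2,max_speed=.08);robot.wait(.3)
def rep():
    s=robot.get_state();R=RR(s['ee_rot']);a=R[:,1];nose=s['tool_pos']+NL*a
    t=((L-nose)@nrm)/(a@nrm);hit=nose+t*a-L
    print(s['time_s'],"gap",s['finger_gap'],"dist",-t if t<0 else t,"miss mm",hit*1e3,"ang",np.degrees(np.arccos(-a@nrm)),s['ft_force'])
rep()
for n in("scene","wrist","top"):
    p,d=robot.read_camera(n);c=robot.get_calibration(n);cv2.imwrite(f"pics/{n}3.png",p[:,:,::-1]);np.savez(f"{n}3.npz",p=p,d=d,**{k:np.array(v) for k,v in c.items()})
rep()
E
python3 -c "
import cv2,numpy as np
a=cv2.imread('pics/scene3.png')[60:310,200:520];b=cv2.imread('pics/wrist3.png');cv2.imwrite('pics/c3.png',np.hstack([cv2.resize(a,(400,312)),cv2.resize(b,(400,312))]))"
```

```text
[-0.15793798 -0.5440132   2.18324484  0.01349826  0.89161908  0.4390324 ]
10.2167 gap 0.42732285470381776 dist 0.08041907049780125 miss mm [ 0.40323045 -0.04216754  0.28370647] ang 0.05157484854040892 [ 0.32311635 -0.53077905 -2.3802483 ]
10.3667 gap 0.42619206070000787 dist 0.08017621677999943 miss mm [ 0.15187295 -0.01508147  0.10677736] ang 0.0203360504657971 [ 0.80555061 -0.59905226 -3.20933071]
```

View pics/c3.png

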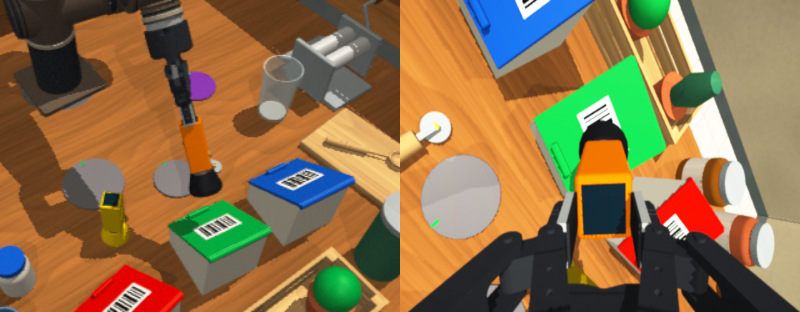

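The nose points at the green label and the wrist view looks unchanged from before. I'll check for slip in the hand by comparing the screen position in wrist2 and wrist3, then hold.

Run:
```python
from h import *
from plant import robot
for k in(2,3):
    f=np.load(f"wrist{k}.npz");p=f['p'];hsv=cv2.cvtColor(p,cv2.COLOR_RGB2HSV);H,S,V=[hsv[...,i].astype(int) for i in range(3)]
    m=((H>85)&(H<125)&(V<120)&(S>60)).astype(np.uint8);kk,l,st,ce=cv2.connectedComponentsWithStats(m);i=l[268,326];print(st[i],ce[i])
    b=(V<40).astype(np.uint8);b[:140]=0;b[192:]=0;b[:,:270]=0;b[:,380:]=0
    kk,l,st,ce=cv2.connectedComponentsWithStats(b);i=1+np.argmax(st[1:,4]);print("hood",st[i],ce[i])
def rep():
    s=robot.get_state();R=RR(s['ee_rot']);a=R[:,1];nose=s['tool_pos']+NL*a
    t=((L-nose)@nrm)/(a@nrm);print(s['time_s'],s['finger_gap'],t,(nose+t*a-L)*1e3)
robot.wait(2.6);rep()
```

```text
[ 291  237   69   63 4117] [326.04615011 267.58732086]
hood [ 288  152   77   40 1440] [326.03472222 168.05972222]
[ 291  236   69   64 4155] [326.01179302 267.62141998]
hood [ 288  153   76   39 1352] [324.65828402 170.15902367]
12.9667 0.4272963067225351 0.08000797926230087 [ 0.02505392 -0.00359607  0.01772265]
```

There was no slip, and the scanner was held 2.6 s at 80 mm with less than 0.1 mm of miss. Now I'll return it to the pad centre.

Run:
```python
from h import *
from plant import robot
R0=RR(gori(-34.5));o=gori(-34.5)
p,so=scan_pose(.15,R0);robot.move_l(p,so,max_speed=.12)
robot.reach(np.r_[PAD,.26],o)
robot.move_l(np.r_[PAD,.125],max_speed=.12);robot.wait(.2)
s=robot.get_state();print(s['time_s'],s['tool_pos'],s['ee_rot'],s['ft_force'])
q=2*PAD-s['tool_pos'][:2]
hit=robot.move_l(np.r_[q,.098],max_speed=.025,contact_N=4)
s=robot.get_state();print(s['time_s'],hit,s['tool_pos'],s['ft_force'])
p,d=robot.read_camera("scene");cv2.imwrite("pics/scene4.png",p[:,:,::-1])
```

```text
15.725 [0.45300948 0.06277419 0.12572221] [-1.56953613e+00  7.06219838e-04 -2.17287281e+00] [-0.56867821  0.9048763  -2.95536735]
16.5417 True [0.4517159  0.06284769 0.10318244] [-0.69825959 -0.00582403  4.62189833]
```

Contact came at the same height as the pick (0.1032). Releasing.

```bash
python3 - <<'E'
from h import *
from plant import robot
robot.wait(.3);robot.move_gripper(1.0);robot.wait(.3)
t=robot.get_state()['tool_pos'];robot.move_l([t[0],t[1],.30],max_speed=.12);robot.wait(.3)
s=robot.get_state();print(s['time_s'],s['tool_pos'],s['ft_force'],s['finger_gap'])
n="wrist";c=robot.get_calibration(n);p,d=robot.read_camera(n);cv2.imwrite("pics/w5.png",p[:,:,::-1])
hsv=cv2.cvtColor(p,cv2.COLOR_RGB2HSV);H,S,V=[hsv[...,i].astype(int) for i in range(3)]
m=((H>85)&(H<125)&(V<120)).astype(np.uint8);k,l,st,ce=cv2.connectedComponentsWithStats(m)
u=proj(c,np.r_[PAD,.148]).astype(int);i=l[u[1],u[0]];ys,xs=np.nonzero(l==i);W=onz(c,xs,ys,.148);print("screen",st[i],cv2.minAreaRect((W[:,:2]*1000).astype(np.float32)))
p,d=robot.read_camera("scene");cv2.imwrite("pics/scene5.png",p[:,:,::-1])
E
python3 -c "
import cv2,numpy as np
a=cv2.imread('pics/scene5.png')[60:310,200:520];b=cv2.imread('pics/w5.png');cv2.imwrite('pics/c5.png',np.hstack([cv2.resize(a,(400,312)),cv2.resize(b,(400,312))]))"
```

```text
19.8333 [0.45020311 0.06299382 0.29974822] [-0.47009566  0.91655189 -0.37351955] 0.997953896168363
screen [313 160  29  29 783] ((451.06597900390625, 62.714134216308594), (27.247453689575195, 26.588207244873047), 56.18958282470703)
```

View pics/c5.png

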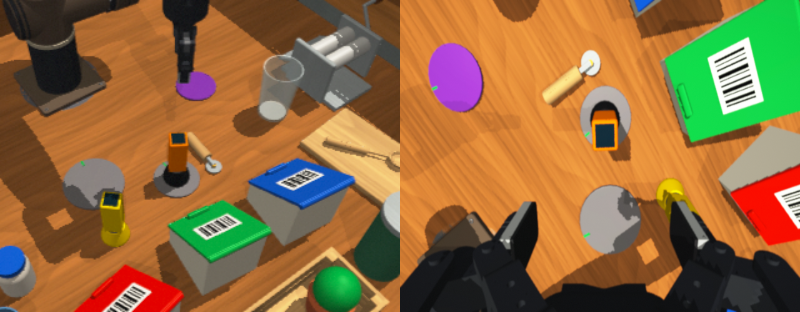

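The scanner stands upright on its pad at (0.451, 0.063), about 1.5 mm from the pad's centre. The gripper is clear and the other objects are where they were. Handing in.

```bash
python3 -c "
from plant import robot
print(robot.get_state()['time_s']);robot.finish_job()"
```

```text
19.9333
the job is handed in; nothing more can be done
```

The scanner read position on the green label was held as asked, the scanner is back on its pad, and I handed the job in at 19.9 s. No verdict is reported by the system.

- **Scan:** The nose was 80 mm from the label, square to within 0.1° and less than 0.5 mm off the middle by the arm's own readings. I held it for over 2.6 s. The label position and slope came from the top, scene and wrist cameras, which agreed to about 1–2 mm.
- **Grip:** The screen on the scanner's top stayed within 0.1 px in the wrist view between the lift and the scan. The hood mask moved by about 2 px. I put that down to the changed background, because its outline moved by only 1 px.
- **Set-down:** Contact came at the same height as the pick-up (0.103 m). After release the scanner stood upright about 1.5 mm from the pad's centre. My pad-centre readings differed by up to 3 mm in x between the top and scene cameras, and I used a value in between, close to the wrist camera's reading.
- **Rest of the table:** The gripper was clear, and the other objects looked unmoved in the last pictures.

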